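Set a straightedge against two adjustable stops

ROBOT

A 6-joint arm with a two-finger parallel gripper is mounted at the origin on the work surface. World frame = base frame: x ahead of the robot, y to its left, z up, the work surface at z = 0. Lengths are in mm, angles in rad, forces in N, time in s.
With the tool pointing down it reaches from about 275 to 750 mm from the base axis. Payload 10.2 kg.
Tool frame: the origin (TCP) lies at the very end of the fingers, on their centre line; the grasp point (between the pads) lies 19 mm behind it; z points along the fingers, y is the line along which they close (so a half turn about z gives the same grasp; the last joint's range is limited). The gripper opens to 85 mm and grips with 20 to 120 N. Pads are 22 mm wide; open, the fingers measure 114 mm over their backs; the gripper's body (76 mm by 85 mm) begins 54 mm behind the grasp point. The pads swing forward as they close: fully open they stand 13 mm farther back than shut.
Start: joints at [-1.55, 0.313, 1.498, -0, 1.331, -0.223], TCP at [126.717, -509.484, 231.294] pointing down, gripper open.
Joint ranges: [-2.94, 2.94], [-0.97, 2.17], [0.19, 2.56], [-1.23, 4.37], [0.02, 3.11], [-2.88, 2.88]. Speed limits (rad/s): [2.39, 2.39, 3.01, 3.14, 3.14, 3.14].

INTERFACE

Orientations are given as a unit quaternion [w, x, y, z].
In Python, from rig import * gives the robot as it stands. The module is installed in compiled form; this text tells all that it offers.
- The arm moves only by the shell command python3 -m crank 'ROWS' [FORCE]. ROWS is JSON, a list that holds one entry, the list of rows, each a list of 7 numbers: the shift along the tool's x, y, z in units of 25 mm (1.0 is 25 mm), then the turn, a rotation vector about the tool's x, y, z in units of 8 degrees (1.0 is 8 degrees), then the finger opening in mm, from 0 to 85.4. A call has exactly 8 rows; each row shifts and turns the commanded pose from where the row before left it, along the tool's axes as they then stand; what a row does not reach is not made up. A row lasts 1/10 s, in which the tool goes at most 50 mm and 8.59 degrees, less where a joint would pass 70% of its speed; a pose out of reach is approached as far as the arm can. A call is refused whole if a number of a shift passes 1 or a number of a turn 1, either way. A call with a gripper value outside its range is refused whole. The fingers move at their own pace and stop on an object; FORCE is the grip in N (left out, the last holds). Time passes only in rows, so rows that do not move let the fingers close, or fill a call up. It gives the time, the measured TCP pose, the force, the opening and the grip force at its end, in the units of the state.
- sense(): the state, without advancing time (a new reading comes with each control period).
- capture(name): name is "scene" or "top" or "wrist"; returns the picture (400x640x3 uint8, blue, green, red); there is no depth.
- camera_model(name): a dict with "fx", "fy", "cx", "cy" (pixels), "world_from_camera" (4x4, takes a point from camera to world coordinates); the wrist camera has in their place "T_tool_cam" (4x4, takes a point from camera to tool coordinates, whose origin is the TCP and whose axes are the flange's). Camera axes: x right, y up, looking along -z (the intrinsics and any distortion apply to the point x, -y, -z); pixel columns grow to the right and rows downward; lengths in mm; the calibration is good to about 2 mm. A picture is of the moment at which its call begins: read the wrist's pose just before it. camera_model takes no time and is no camera call.
- finish_job(): hands the job in; it is judged then, once.
The state is a dict: "time_s": time; "joints": joint angles; "dq": joint speeds; "tau": joint torques, N m; "eef_pos": TCP position; "ee_rot": TCP orientation; "force": force on the tool from outside, world axes, zero at the start; "wrist_torque": the same for the moment, N m; "grip_width": opening from 0.0 (shut) to 1.0 (fully open); "grip_force": force on a finger pad.
Only numpy, scipy, OpenCV 4.12 (cv2) and the standard library are available. Lean on these libraries where they do the work, as an engineer would, in place of code of your own. Each camera call takes 0.05 s, during which the arm holds its last target. There are 200 camera calls.

TASK

Pick the steel straightedge up off the rubber mat and lay it flat on the steel fixture plate, crosswise in front of the two adjustable stops and well clear of them. Then slide it along the plate up to the stops until one long edge touches both stop tips at once, keep it lightly pressed against both for a good second (2 to 5 newtons on each; more than 7 spoils their setting), and leave it lying there, touching both. Do not shift the two small polishing cones that stand on the plate.

Things in the scene. Friction and masses are not known exactly. Their poses are not given: they have to be found in the camera images.
- straightedge: plain ground-steel bar, 240 long (its x) x 20 wide (its y) x 16 high (z), about 0.6 kg (varies by a quarter). Origin: centre of its underside. Both edges are alike. Sliding it takes 2 to 6 N (hidden), and more if the finger that pushes its side also drags down on it; it turns about a touched stop.
- plate: fixed dark steel fixture plate 260 (x) x 300 (y) x 20 high; origin: centre of its underside on the table, so its flat top is 20 above. The two stops stand at its +x edge, tips pointing to its -x; the rest of its top is free but for a cone at each of its two -x corners.
- mat: fixed black rubber mat 290 x 120 x 6 thick, origin: centre of its underside; the straightedge lies on it
- stop_left: stop at the plate's +y side: fixed steel block 30 x 24 x 26 high. Origin: foot of its front face, on the plate's top; x is the plate's x. A round tip, 8 diameter, 9 above the plate, sticks out of that face to -x by 10 to 42: set by hand, different for each stop and NOT reported (to be felt or seen). The tip is sprung: it gives 1 mm per 3 N, 5 mm at most.
- stop_right: the same for the other stop, at the plate's -y side, 110 to 160 from the first; its face is within 15 of the first one's along x, and its tip is set on its own. So the touching straightedge may lie turned by up to 0.4 rad to the plate's y axis.
- cone_a: bystander: green ceramic polishing cone, 23 diameter, 24 high, loose on the plate's -x, +y corner; origin: centre of its foot
- cone_b: bystander: cream polishing cone, 23 diameter, 24 high, loose on the plate's -x, -y corner; origin: centre of its foot
Things that resemble listed ones, but are neither listed nor needed, are in the scene too. What is shaped like the straightedge but turquoise is not meant.

How it is judged (in metres and radians):
On the way, in this order (a step that is already met when the one before it is completed fails the run):
1. the straightedge lies flat on the plate, in front of the stops and touching neither (angle between straightedge's own z axis and vertical below 0.05 rad and z of straightedge in the frame of plate between 0.017 and 0.0225 m and contact force between each of stop_left, stop_right and straightedge below 0.05 N and ((y of stop_left in the frame of straightedge between 0.03 and 0.15 m and y of stop_right in the frame of straightedge between 0.03 and 0.15 m) or (y of stop_left in the frame of straightedge between -0.15 and -0.03 m and y of stop_right in the frame of straightedge between -0.15 and -0.03 m)) and contact force between straightedge and plate above 2 N), for 0.2 s.
2. lying flat on the plate, it is pressed against both stops at once with more than 1 N each (angle between straightedge's own z axis and vertical below 0.05 rad and z of straightedge in the frame of plate between 0.017 and 0.0225 m and x of stop_left in the frame of straightedge between -0.112 and 0.112 m and x of stop_right in the frame of straightedge between -0.112 and 0.112 m and contact force between each of stop_left, stop_right and straightedge above 1 N), for 0.6 s.
At the end, for the whole second after the job is handed in: the straightedge lies at rest and released, flat on the plate, one long edge touching both stops, both stops at least 8 mm inside its ends (angle between straightedge's own z axis and vertical below 0.05 rad and z of straightedge in the frame of plate between 0.017 and 0.0225 m and x of stop_left in the frame of straightedge between -0.112 and 0.112 m and x of stop_right in the frame of straightedge between -0.112 and 0.112 m and contact force between each of stop_left, stop_right and straightedge above 0.05 N and contact force between straightedge and plate above 2 N and linear speed of straightedge below 0.01 m/s and contact force between straightedge and the fingers below 0.1 N).
It fails at once if a stop is pressed with more than 7 N (contact force between any of stop_left, stop_right and anything else above 7 N).
It fails at once if a cone is moved more than 15 mm (distance of any of cone_a, cone_b from where it was at the start of the episode above 0.015 m).
It also fails if it takes over 72 s, if anything falls off the work surface, if the arm or the gripper's body presses on something with over 40 N, if the wrist force passes 120 N, or if a joint passes its speed limit or range.

## Working session

There is one attempt and no reset: what is moved stays moved. The work goes in short steps, Python scripts to look and compute and a shell command to move; the robot and the scene stay as the last step left them, time stands still between calls to the robot, and variables do not carry over. Pictures are saved under pics/ and viewed, at most 14 in all, crops included, and the job is handed in when it is done.

```bash
mkdir -p pics
cat > h.py <<'E'
from rig import *
import numpy as np, cv2
from scipy.spatial.transform import Rotation as R
def wfc(name):
    m=camera_model(name)
    if 'world_from_camera' in m: return m,np.array(m['world_from_camera'])
    s=sense(); T=np.eye(4); q=s['ee_rot']; T[:3,:3]=R.from_quat([q[1],q[2],q[3],q[0]]).as_matrix(); T[:3,3]=s['eef_pos']
    return m,T@np.array(m['T_tool_cam'])
def ray(name,px,z,mt=None):
    m,T=mt or wfc(name)
    p=np.atleast_2d(np.array(px,float))
    d=np.c_[(p[:,0]-m['cx'])/m['fx'],-(p[:,1]-m['cy'])/m['fy'],-np.ones(len(p))]@T[:3,:3].T
    return T[:3,3]+d*((z-T[2,3])/d[:,2])[:,None]
E
python3 - <<'E'
from h import *
s=sense();print(s)
for n in('scene','top'):
    cv2.imwrite(f'pics/{n}0.png',capture(n)); print(n,camera_model(n))
print(camera_model('wrist'))
E
```

```text
{'time_s': 0.0, 'joints': array([-1.55041213e+00,  3.13436536e-01,  1.49848548e+00, -5.36051320e-07,
        1.33102351e+00, -2.23407630e-01]), 'dq': array([ 0.00058738, -0.00019334,  0.00082881,  0.00085956, -0.00025571,
        0.00052801]), 'tau': array([-3.30578594e-03, -4.12269402e+01, -2.59742242e+01, -2.86341337e-04,
        4.13047223e-03,  4.88348221e-06]), 'eef_pos': array([ 126.70491748, -509.19083611,  230.72375815]), 'ee_rot': array([-6.72981629e-04,  9.92579653e-01,  1.21594306e-01,  6.82894851e-05]), 'force': array([ 0.49722197,  0.25459483, -0.92386983]), 'wrist_torque': array([-0.02747519, -0.00844215, -0.03457514]), 'grip_force': 0.0, 'grip_width': 0.997578545273801}
scene {'fx': 497.5063718314521, 'fy': 497.5063718314521, 'cx': 316.33898432373843, 'cy': 202.9983571580319, 'world_from_camera': array([[ 9.57146962e-02, -8.45697176e-01,  5.25009508e-01,
         1.21359491e+03],
       [ 9.95381285e-01,  7.73945072e-02, -5.67995448e-02,
        -8.82161973e+01],
       [ 7.40236256e-03,  5.28021189e-01,  8.49198934e-01,
         1.29818973e+03],
       [ 0.00000000e+0
[... 291 characters left out ...]
49644e-01, -8.32622580e-03, -5.60206378e-03,
         6.53625462e+00],
       [-6.98714765e-03,  1.76942726e-01,  9.84196348e-01,
         1.03840686e+03],
       [ 0.00000000e+00,  0.00000000e+00,  0.00000000e+00,
         1.00000000e+00]])}
{'fx': 294.8136228202568, 'fy': 294.8136228202568, 'cx': 318.66965514054976, 'cy': 202.5778324075872, 'T_tool_cam': array([[-1.44832736e-04,  9.56382096e-01,  2.92118581e-01,
         7.50035773e+01],
       [ 9.99999955e-01,  2.15063473e-04, -2.08306247e-04,
        -8.26678370e-01],
       [-2.62044402e-04,  2.92118538e-01, -9.56382084e-01,
        -1.42909907e+02],
       [ 0.00000000e+00,  0.00000000e+00,  0.00000000e+00,
         1.00000000e+00]])}
```

View pics/top0.png

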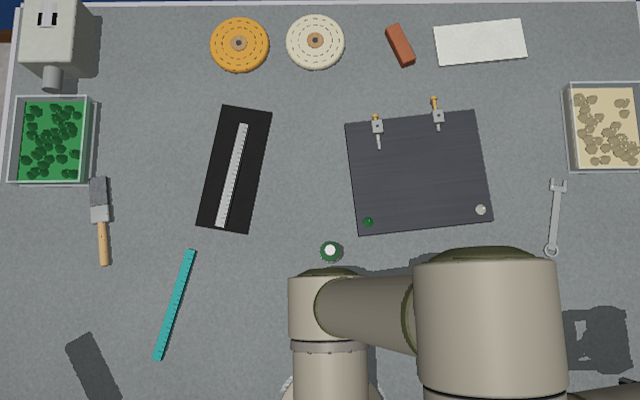

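View pics/scene0.png

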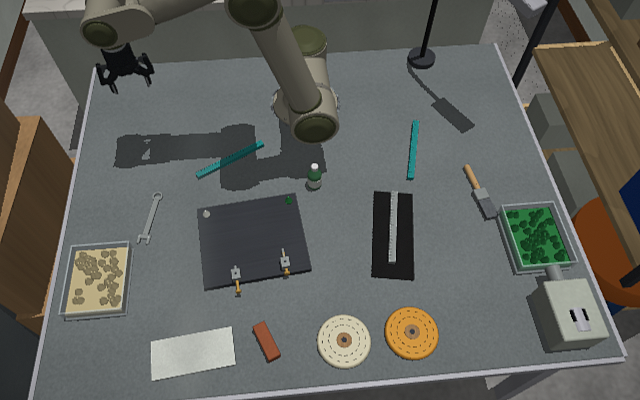

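The top view shows the mat at about (234,170), with the bright straightedge running from (243,124) to (220,227). The plate is at (418,172), with stops at (377,125) and (438,115) and cones at (368,222) and (480,210). In the scene view the straightedge is at (392,227) and the stops are at (236,272) and (285,262).

```bash
cat > m.py <<'E'
from h import *
def rect(name,im,z,box,lo,hi):
    x0,y0,x1,y1=box; g=im[y0:y1,x0:x1].max(2); m=((g>=lo)&(g<=hi)).astype(np.uint8)
    c=max(cv2.findContours(m,cv2.RETR_EXTERNAL,cv2.CHAIN_APPROX_NONE)[0],key=cv2.contourArea).reshape(-1,2)+[x0,y0]
    w=ray(name,c,z)[:,:2].astype(np.float32); r=cv2.minAreaRect(w); b=cv2.boxPoints(r)
    return r,b
E
python3 - <<'E'
from m import *
t=capture('top'); s=capture('scene')
print('bar top',rect('top',t,22,(190,100,280,240),120,255)); print('bar scene',rect('scene',s,22,(372,185,415,285),120,255))
for n,im,bx in(('top',t,(190,100,280,240)),('scene',s,(365,185,420,285))): print('mat',rect(n,im,6,bx,0,50)[0])
print('plate vals',t[180,420],t[180,300],s[240,250])
# plate corners
print('plate px corners top',ray('top',[(345,124),(474,110),(493,221),(359,236)],20)[:,:2].round(1))
for z in(29,46): print(z,ray('top',[(368,222),(480,210),(378,148),(438,131),(377,126),(438,116)],z)[:,:2].round(1))
a=cv2.resize(t[85:245,335:505],None,fx=4,fy=4,interpolation=cv2.INTER_CUBIC)[:600]
b=cv2.resize(s[235:305,195:325],None,fx=6,fy=6,interpolation=cv2.INTER_CUBIC)
cv2.imwrite('pics/a.png',a[:,:680]);cv2.imwrite('pics/b.png',b)
E
```

```text
bar top (((535.4306030273438, 214.83883666992188), (323.1781005859375, 204.30555725097656), 0.5647655725479126), array([[372.8425 , 315.3939 ],
       [374.8563 , 111.09826],
       [698.0187 , 114.28378],
       [696.0049 , 318.5794 ]], dtype=float32))
bar scene (((518.308837890625, 215.33624267578125), (19.180288314819336, 241.73020935058594), 78.27497100830078), array([[398.01685, 230.50781],
       [634.7031 , 181.38461],
       [638.6008 , 200.16467],
       [401.91455, 249.28787]], dtype=float32))
mat ((540.2333984375, 215.92202758789062), (119.04070281982422, 287.07598876953125), 79.71142578125)
mat ((539.340087890625, 211.42230224609375), (119.58673858642578, 288.9957275390625), 79.59451293945312)
plate vals [87 82 80] [139 138 134] [64 59 57]
plate px corners top [[ 635.6  -36.1]
 [ 666.2 -330.6]
 [ 410.7 -355.8]
 [ 380.2  -62.7]]
29 [[ 409.5  -82.2]
 [ 433.8 -326.1]
 [ 575.7 -108.5]
 [ 613.9 -243.9]
 [ 627.  -107.6]
 [ 649.3 -245.7]]
46 [[ 407.2  -80.7]
 [ 431.1 -320.5]
 [ 570.6 -106.5]
 [ 608.2 -239.7]
 [ 621.  -105.7]
 [ 642.9 -241.5]]
```

View pics/a.png

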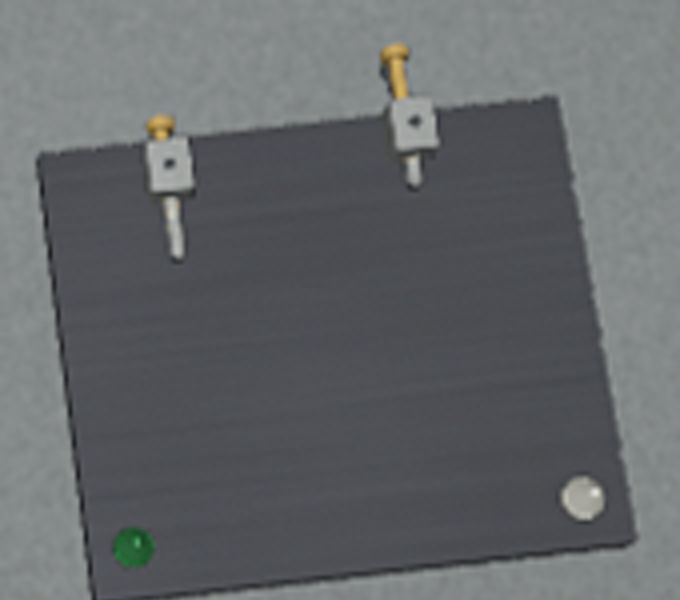

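View pics/b.png

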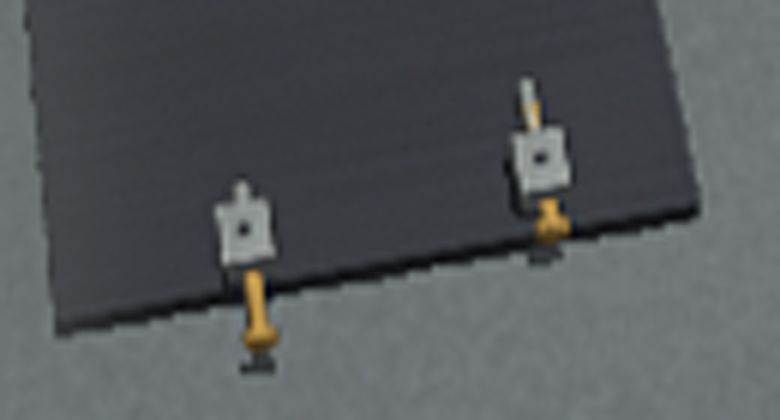

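Left tip is at about (379.5,150) in the top view and (282.7,248.3) in the scene view; the right tip is at about (438.8,131.8) and (235,265.3). The plate edges fit the given size. I'll start the approach and refine on the way.

```bash
python3 -m crank '[[[0.92,-1,0,0,0,0,85],[0.92,-1,0,0,0,0,85],[0.92,-1,0,0,0,0,85],[0.92,-1,0,0,0,0,85],[0.92,-1,0,0,0,0,85],[0.92,-1,0,0,0,0,85],[0.92,-1,0,0,0,0,85],[0.92,-1,0,0,0,0,85]]]' 60
python3 -m crank '[[[0.92,-1,0,0,0,0,85],[0.92,-1,0,0,0,0,85],[0.92,-1,0,0,0,0,85],[0.92,-1,0,0,0,0,85],[0.92,-1,0,0,0,0,85],[0.92,-1,0,0,0,0,85],[0.92,-1,0,0,0,0,85],[0.92,-1,0,0,0,0,85]]]'
python3 -m crank '[[[0.92,-1,0,0,0,0,85],[0.92,-1,0,0,0,0,85],[0.92,-1,0,0,0,0,85],[0.92,-1,0,0,0,0,85],[0.92,-1,0,0,0,0,85],[0.92,-1,0,0,0,0,85],[0.92,-1,0,0,0,0,85],[0.92,-1,0,0,0,0,85]]]'
python3 -m crank '[[[0,0,0.4,0,0,0.4,85],[0,0,0.4,0,0,0.4,85],[0,0,0.4,0,0,0.4,85],[0,0,0.4,0,0,0.4,85],[0,0,0.4,0,0,0.4,85],[0,0,0.4,0,0,0.4,85],[0,0,0.4,0,0,0.4,85],[0,0,0,0,0,0.4,85]]]'
cat >> h.py <<'E'
def yaw():
    q=sense()['ee_rot']; m=R.from_quat([q[1],q[2],q[3],q[0]]).as_matrix(); return np.degrees(np.arctan2(m[1,0],m[0,0])),m
def togo(t,psi):
    y,m=yaw(); d=m.T@(np.array(t)-sense()['eef_pos']); print('units',(d/25).round(3),'turn z',round(((y-psi+180)%360-180)/8,3),'yaw',y.round(2),'tilt',m[:,2].round(4))
E
python3 - <<'E'
from h import *
s=sense();print(s['time_s'],s['eef_pos'],yaw()[0],s['force'])
T=wfc('wrist'); w=capture('wrist'); cv2.imwrite('pics/w1.png',w)
t=capture('top'); cv2.imwrite('pics/t1.png',t)
tl=ray('top',[(379.2,149.6),(438.4,131.3)],29); sl=ray('scene',[(282.3,248),(234.6,265)],29); print(tl.round(1),sl.round(1))
def two(a,b):
    _,Ta=wfc('top');_,Tb=wfc('scene');pa=Ta[:3,3];pb=Tb[:3,3];da=a-pa;db=b-pb
    k=np.linalg.lstsq(np.c_[da,-db],pb-pa,rcond=None)[0]; return (pa+da*k[0]).round(1),(pb+db*k[1]).round(1)
for i in 0,1: print(two(tl[i],sl[i]))
E
```

```text
time_s: 1.0
eef_pos: [257.4, -269.7, 231.3]
ee_rot: [0.0, 0.993, 0.121, 0.0]
force: [0.5, -0.7, -0.0]
grip_width: 0.999
grip_force: 0.0
time_s: 1.8
eef_pos: [387.7, -31.0, 231.3]
ee_rot: [0.0, 0.993, 0.122, 0.0]
force: [0.1, -0.0, -0.3]
grip_width: 0.995
grip_force: 0.0
time_s: 2.6
eef_pos: [518.0, 207.4, 231.1]
ee_rot: [0.0, 0.993, 0.122, -0.0]
force: [1.1, 0.6, -0.1]
grip_width: 0.996
grip_force: 0.0
time_s: 3.4
eef_pos: [516.9, 205.9, 159.7]
ee_rot: [0.0, 0.995, -0.102, -0.001]
force: [-0.2, -0.9, 0.9]
grip_width: 0.997
grip_force: 0.0
3.4 [516.85339193 205.87600705 159.73185046] -11.764518129782937 [-0.15700093 -0.89785436  0.8652275 ]
[[ 571.9 -111.    29. ]
 [ 613.2 -244.8   29. ]] [[ 570.1 -114.1   29. ]
 [ 610.5 -249.4   29. ]]
(array([ 571.4, -110.8,   30.7]), array([ 571. , -114.1,   31. ]))
(array([ 612.6, -244.3,   30.9]), array([ 611.9, -249.1,   31.8]))
```

View pics/w1.png

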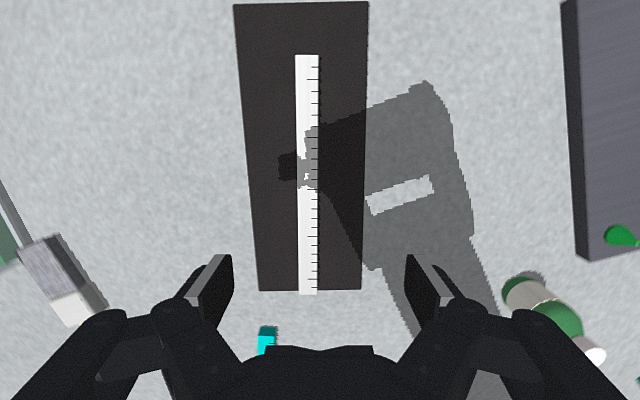

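The wrist view shows the bar running from (306,55) to (308,293), nearly parallel to the tool x axis and slightly off centre. Its far end is ahead of the tool.

Run:
```python
from h import *
w=cv2.imread('pics/w1.png'); c=[(295,55),(318,55),(318,293),(299,293)]
p=ray('wrist',c,22)[:,:2]; print(p.round(1), np.linalg.norm(p-np.roll(p,-1,0),axis=1).round(1))
cen=p.mean(0); d=(p[0]+p[1]-p[2]-p[3]); a=np.degrees(np.arctan2(d[1],d[0])); print(cen,a)
t=cv2.imread('pics/t1.png'); print(ray('top',[(243,124),(220,227)],22).round(1))
togo([*cen,60],a); togo([*cen,9],a)
```

```text
[[641.4 202.2]
 [637.4 182.7]
 [404.2 231. ]
 [408.5 251.5]] [ 19.9 238.1  21.  238.1]
[522.89009716 216.87389033] -11.827730927175129
[[637.1 195.5  22. ]
 [402.1 240.2  22. ]]
units [ 0.129 -0.472  4.037] turn z 0.021 yaw -11.66 tilt [-8.e-04 -1.e-04 -1.e+00]
units [ 0.131 -0.472  6.077] turn z 0.021 yaw -11.66 tilt [-8.e-04 -1.e-04 -1.e+00]
```

```bash
python3 -m crank '[[[0,-0.47,0.8,0,0,0,85],[0,0,0.8,0,0,0,70],[0,0,0.8,0,0,0,60],[0,0,0.8,0,0,0,50],[0,0,0.8,0,0,0,50],[0,0,0.8,0,0,0,50],[0,0,0.8,0,0,0,50],[0,0,0.48,0,0,0,50]]]' 60
python3 -m crank '[[[0,0,0,0,0,0,40],[0,0,0,0,0,0,30],[0,0,0,0,0,0,10],[0,0,0,0,0,0,10],[0,0,0,0,0,0,10],[0,0,0,0,0,0,10],[0,0,0,0,0,0,10],[0,0,0,0,0,0,10]]]'
python3 -c "
from h import *
togo([522.9,216.9,9],-11.8);print(sense()['grip_width'],sense()['grip_force'])
cv2.imwrite('pics/w2.png',capture('wrist'))"
```

```text
time_s: 4.3
eef_pos: [519.5, 217.4, 8.1]
ee_rot: [0.0, 0.995, -0.101, -0.001]
force: [-0.2, 0.1, -0.5]
grip_width: 0.583
grip_force: 0.0
time_s: 5.1
eef_pos: [520.6, 217.6, 10.6]
ee_rot: [-0.0, 0.995, -0.101, 0.001]
force: [-1.4, -1.5, 6.5]
grip_width: 0.21
grip_force: 60.5
units [0.097 0.008 0.066] turn z 0.022 yaw -11.62 tilt [ 2.e-03  2.e-04 -1.e+00]
0.21030820696618985 60.54956138134003
```

View pics/w2.png

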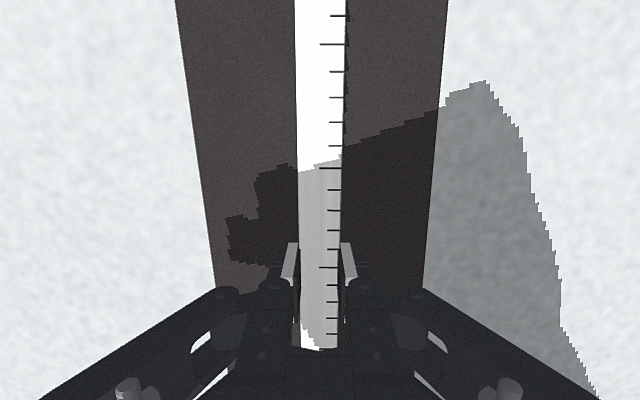

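The bar is firmly between the pads, which sit at about (290,262) and (349,262), and the measured opening is plausible. Now I'll lift and turn.

```bash
python3 -m crank '[[[0,0,-0.5,0,0,0,10],[0,0,-0.8,0,0,0,10],[0,0,-0.8,0,0,0.6,10],[0,0,-0.8,0,0,0.9,10],[0,0,-0.6,0,0,0.9,10],[0,0,-0.3,0,0,0.9,10],[0,0,0,0,0,0.9,10],[0,0,0,0,0,0.9,10]]]' 60
python3 -m crank '[[[0,0,0,0,0,0.9,10],[0,0,0,0,0,0.9,10],[0,0,0,0,0,0.76,10],[0.5,0,0,0,0,0,10],[1,0,0,0,0,0,10],[1,0,0,0,0,0,10],[1,0,0,0,0,0,10],[1,0,0,0,0,0,10]]]'
python3 -m crank '[[[1,0,0,0,0,0,10],[1,0,0,0,0,0,10],[1,0,0,0,0,0,10],[1,0,0,0,0,0,10],[1,0,0,0,0,0,10],[1,0,0,0,0,0,10],[1,0,0,0,0,0,10],[1,0,0,0,0,0,10]]]'
python3 -c "
from h import *
togo([555,-191,25],-73);print(sense())
cv2.imwrite('pics/t2.png',capture('top'));cv2.imwrite('pics/w3.png',capture('wrist'))"
```

```text
time_s: 5.95
eef_pos: [519.4, 217.5, 104.8]
ee_rot: [0.0, 0.896, -0.444, -0.0]
force: [-0.4, 0.0, -7.7]
grip_width: 0.214
grip_force: 59.7
time_s: 6.75
eef_pos: [561.1, 80.3, 97.5]
ee_rot: [-0.018, 0.818, -0.574, -0.015]
force: [-0.6, -0.1, -7.3]
grip_width: 0.217
grip_force: 59.8
time_s: 7.55
eef_pos: [628.8, -107.6, 88.2]
ee_rot: [-0.018, 0.818, -0.574, -0.016]
force: [0.8, -0.2, -7.1]
grip_width: 0.213
grip_force: 59.8
units [2.245 3.936 2.386] turn z 0.362 yaw -70.11 tilt [-0.0051  0.0467 -0.9989]
{'time_s': 7.55, 'joints': array([-0.36987652,  0.69729733,  1.28430821,  0.04507253,  1.18203186,
        2.40723893]), 'dq': array([-0.30511336,  0.26603488, -0.44572479, -0.00964387,  0.19145426,
       -0.28989729]), 'tau': array([  1.47752546, -62.02119827, -24.66708899,   0.13415522,
        -0.11487278,   0.3761531 ]), 'eef_pos': array([ 628.7718511 , -107.63566317,   88.23689997]), 'ee_rot': array([-0.01764775,  0.81831309, -0.57429208, -0.01551942]), 'force': array([ 0.81565397, -0.24911366, -7.13505917]), 'wrist_torque': array([-0.01332131, -0.01168141, -0.05736372]), 'grip_force': 59.80774462223053, 'grip_width': 0.2128776608580852}
```

View pics/w3.png

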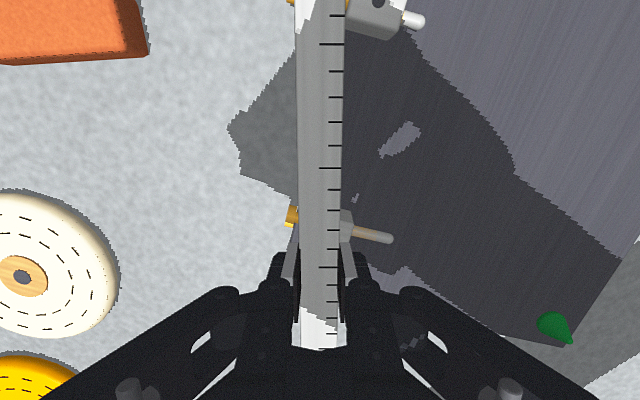

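The wrist view shows the bar held over the stops, with the left tip at (392,238) and the right tip at (424,22). The tool has picked up a 2.7° tilt, so I'll correct the full orientation.

```bash
cat >> h.py <<'E'
def pose(t,psi):
    _,m=yaw(); c,s=np.cos(np.radians(psi)),np.sin(np.radians(psi)); W=np.array([[c,s,0],[s,-c,0],[0,0,-1.]])
    rv=R.from_matrix(m.T@W).as_rotvec(degrees=True)/8; e=sense()
    print('t',e['time_s'],'pos',e['eef_pos'].round(2),'rot units',rv.round(3),'shift units AFTER turn',(W.T@(np.array(t)-e['eef_pos'])/25).round(3),'F',e['force'].round(2),'M',e['wrist_torque'].round(3),'gw',round(e['grip_width'],3),round(e['grip_force'],1))
E
python3 -c "
from h import *
pose([555,-191,25],-73)"
```

```text
t 7.65 pos [ 629.1  -109.73   88.01] rot units [-0.075  0.318  0.339] shift units AFTER turn [2.242 3.785 2.52 ] F [ 0.16  1.09 -7.37] M [-0.036  0.068  0.067] gw 0.214 59.9
```

```bash
python3 -m crank '[[[0,0,0,-0.04,0.16,0.17,10],[0,0,0,-0.04,0.16,0.17,10],[0.35,0.6,0,0,0,0,10],[0.37,0.63,0,0,0,0,10],[0.37,0.63,0,0,0,0,10],[0.37,0.63,0,0,0,0,10],[0.37,0.63,0,0,0,0,10],[0.37,0.63,0,0,0,0,10]]]' 60
python3 -c "
from h import *
pose([555,-191,25],-73)
cv2.imwrite('pics/w4.png',capture('wrist'))"
```

```text
time_s: 8.45
eef_pos: [554.4, -187.2, 88.3]
ee_rot: [-0.0, 0.805, -0.594, -0.001]
force: [0.3, -0.7, -6.7]
grip_width: 0.215
grip_force: 60.1
t 8.45 pos [ 554.4  -187.25   88.34] rot units [0.005 0.009 0.017] shift units AFTER turn [0.151 0.021 2.533] F [ 0.32 -0.69 -6.73] M [ 0.042 -0.031  0.042] gw 0.215 60.1
```

View pics/w4.png

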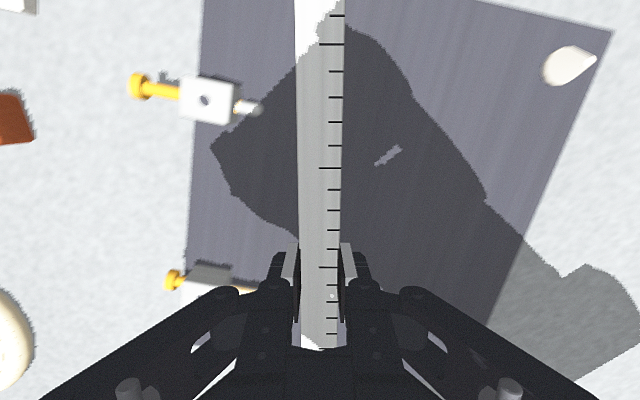

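The wrist view shows the bar level, well in front of the stops. The right tip is at (262,107), the left one near (250,290) is mostly hidden by the finger, and the cream cone is far off at (568,66). Next I'll descend.

```bash
python3 -c "
from h import *
print(ray('wrist',[(262,107),(250,290)],29).round(1))"
python3 -m crank '[[[0.15,0,0.5,0,0,0,10],[0,0,0.5,0,0,0,10],[0,0,0.5,0,0,0,10],[0,0,0.5,0,0,0,10],[0,0,0.3,0,0,0,10],[0,0,0.15,0,0,0,10],[0,0,0,0,0,0,10],[0,0,0,0,0,0,10]]]' 60
python3 -c "
from h import *
pose([555,-191,25],-73)"
```

```text
[[ 611.2 -252.2   29. ]
 [ 587.4 -115.8   29. ]]
time_s: 9.3
eef_pos: [556.6, -190.5, 27.4]
ee_rot: [-0.0, 0.804, -0.594, -0.0]
force: [-0.2, -0.7, -7.0]
grip_width: 0.213
grip_force: 60.1
t 9.3 pos [ 556.6  -190.51   27.42] rot units [-0.002  0.003  0.011] shift units AFTER turn [0.    0.067 0.097] F [-0.23 -0.67 -7.02] M [-0.065  0.012 -0.026] gw 0.213 60.1
```

```bash
python3 -m crank '[[[0,0,0.03,0,0,0,10],[0,0,0.03,0,0,0,10],[0,0,0.03,0,0,0,10],[0,0,0,0,0,0,10],[0,0,0,0,0,0,10],[0,0,0,0,0,0,10],[0,0,0,0,0,0,10],[0,0,0,0,0,0,10]]]' 60
```

```text
time_s: 10.1
eef_pos: [556.3, -190.4, 24.8]
ee_rot: [-0.0, 0.804, -0.594, -0.0]
force: [0.5, -0.8, -7.3]
grip_width: 0.215
grip_force: 60.3
```

```bash
python3 -m crank '[[[0,0,0.02,0,0,0,10],[0,0,0.02,0,0,0,10],[0,0,0,0,0,0,10],[0,0,0,0,0,0,10],[0,0,0,0,0,0,10],[0,0,0,0,0,0,10],[0,0,0,0,0,0,10],[0,0,0,0,0,0,10]]]' 60
```

```text
time_s: 10.9
eef_pos: [556.4, -190.4, 24.6]
ee_rot: [-0.0, 0.804, -0.594, -0.0]
force: [-4.9, 2.6, 5.3]
grip_width: 0.212
grip_force: 61.7
```

The force shows contact, so the bar now rests on the plate. I'll open slightly, leaving the fingers astride it.

```bash
python3 -m crank '[[[0,0,0,0,0,0,30],[0,0,0,0,0,0,30],[0,0,0,0,0,0,30],[0,0,0,0,0,0,30],[0,0,0,0,0,0,30],[0,0,0,0,0,0,30],[0,0,0,0,0,0,30],[0,0,0,0,0,0,30]]]' 60
python3 -c "
from h import *
pose([582,-182.5,24.6],-73)
t=capture('top'); cv2.imwrite('pics/t3.png',cv2.resize(t[85:245,335:505],None,fx=3.5,fy=3.5,interpolation=cv2.INTER_CUBIC))"
```

```text
time_s: 11.7
eef_pos: [556.3, -190.4, 23.7]
ee_rot: [-0.0, 0.804, -0.594, -0.0]
force: [-0.0, -0.3, 0.1]
grip_width: 0.35
grip_force: 0.0
t 11.7 pos [ 556.3  -190.41   23.74] rot units [0.002 0.008 0.01 ] shift units AFTER turn [-0.002 -1.076 -0.034] F [-0.   -0.33  0.07] M [ 0.007 -0.018 -0.015] gw 0.35 0.0
```

View pics/t3.png

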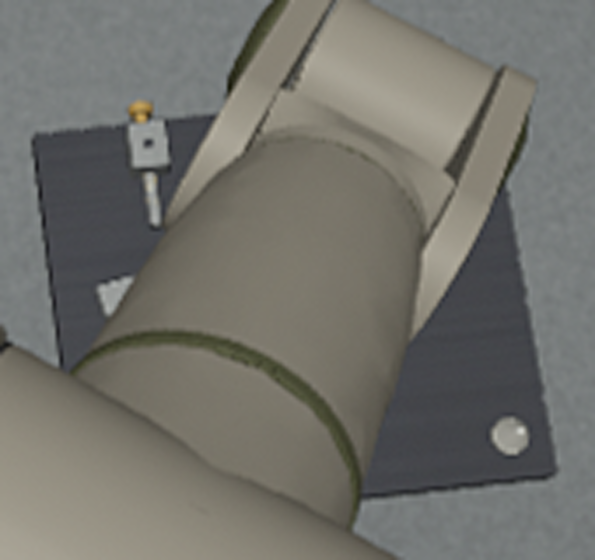

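The top view shows the arm over the plate, with the bar's left end visible at (115,295) in the crop, clear of the left tip at (155,222). Now I'll push towards the stops in small steps.

```bash
python3 -m crank '[[[0,-0.1,0,0,0,0,30],[0,-0.1,0,0,0,0,30],[0,-0.1,0,0,0,0,30],[0,-0.1,0,0,0,0,30],[0,-0.1,0,0,0,0,30],[0,-0.1,0,0,0,0,30],[0,-0.1,0,0,0,0,30],[0,-0.1,0,0,0,0,30]]]' 60
cat > f.py <<'E'
from h import *
_,m=yaw(); e=sense(); n=m[:,1]; pose([582,-182.5,24.6],-73); print('push force',(e['force']@n).round(2),'lateral',(e['force']@m[:,0]).round(2),'Mz',e['wrist_torque'].round(3),'adv',((np.array([556.3,-190.4,0])-e['eef_pos'])@n).round(2))
E
python3 f.py
```

```text
time_s: 12.55
eef_pos: [574.8, -184.7, 23.8]
ee_rot: [0.001, 0.804, -0.594, -0.001]
force: [-6.6, -1.9, 3.5]
grip_width: 0.351
grip_force: 3.2
t 12.55 pos [ 574.79 -184.73   23.77] rot units [0.018 0.012 0.012] shift units AFTER turn [-0.001 -0.302 -0.033] F [-6.65 -1.87  3.5 ] M [-0.32   1.124  0.03 ] gw 0.351 3.2
push force 6.91 lateral -0.17 Mz [-0.32   1.124  0.03 ] adv 19.28
```

```bash
python3 -m crank '[[[0,-0.04,-0.02,0,0,0,30],[0,-0.04,0,0,0,0,30],[0,-0.04,0,0,0,0,30],[0,-0.04,0,0,0,0,30],[0,-0.04,0,0,0,0,30],[0,-0.04,0,0,0,0,30],[0,-0.04,0,0,0,0,30],[0,-0.04,0,0,0,0,30]]]' 60; python3 f.py
```

```text
time_s: 13.35
eef_pos: [583.1, -182.1, 24.2]
ee_rot: [-0.0, 0.804, -0.594, -0.001]
force: [-3.2, -0.9, -1.7]
grip_width: 0.353
grip_force: 1.5
t 13.35 pos [ 583.13 -182.12   24.23] rot units [0.002 0.008 0.011] shift units AFTER turn [ 0.001  0.048 -0.015] F [-3.23 -0.9  -1.67] M [-0.134  0.471 -0.006] gw 0.353 1.5
push force 3.35 lateral -0.08 Mz [-0.134  0.471 -0.006] adv 28.07
```

```bash
for i in 1; do python3 -m crank '[[[0,-0.02,0,0,0,0,30],[0,-0.02,0,0,0,0,30],[0,-0.02,0,0,0,0,30],[0,0,0,0,0,0,30],[0,0,0,0,0,0,30],[0,0,0,0,0,0,30],[0,0,0,0,0,0,30],[0,0,0,0,0,0,30]]]' 60; done; python3 f.py
T=wrist; python3 -c "
from h import *
cv2.imwrite('pics/w5.png',capture('wrist'))"
```

```text
time_s: 14.15
eef_pos: [584.5, -181.8, 24.3]
ee_rot: [-0.0, 0.804, -0.594, -0.0]
force: [-3.1, -0.7, -1.8]
grip_width: 0.352
grip_force: 1.1
t 14.15 pos [ 584.53 -181.75   24.28] rot units [0.001 0.007 0.01 ] shift units AFTER turn [-0.001  0.105 -0.013] F [-3.1  -0.74 -1.82] M [-0.057  0.366 -0.016] gw 0.352 1.1
push force 3.18 lateral -0.2 Mz [-0.057  0.366 -0.016] adv 29.52
```

View pics/w5.png

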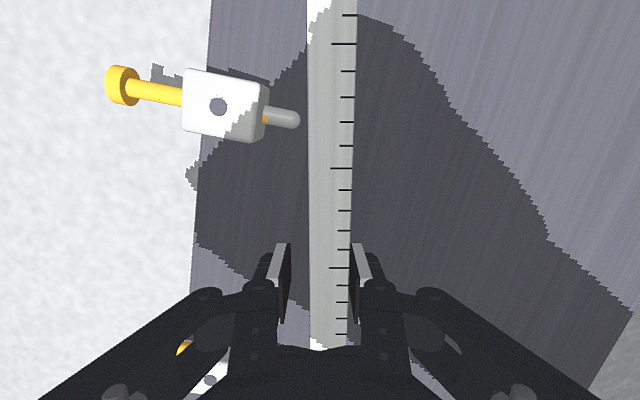

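The right tip's end is at (301,118) and the bar edge at (308,118), so a small gap remains. The rear pad is touching the bar.

```bash
python3 -c "
from h import *
n=yaw()[1][:,1]
a=ray('wrist',[(301,118)],29)[0];b=ray('wrist',[(308.5,118)],36)[0];c=ray('wrist',[(307.5,20),(309.5,300)],36)
print(a.round(1),b.round(1),'gap right',((b-a)@n).round(2),c.round(1)); print('edge along n',(c@n).round(2))"
python3 -m crank '[[[0,-0.02,0,0,0,0,30],[0,-0.02,0,0,0,0,30],[0,-0.02,0,0,0,0,30],[0,0,0,0,0,0,30],[0,0,0,0,0,0,30],[0,0,0,0,0,0,30],[0,0,0,0,0,0,30],[0,0,0,0,0,0,30]]]' 60; python3 f.py
```

```text
[ 613.5 -247.7   29. ] [ 610.1 -248.9   36. ] gap right 3.62 [[ 620.9 -284.1   36. ]
 [ 583.9 -162.1   36. ]]
edge along n [-510.1 -510.5]
time_s: 15.0
eef_pos: [586.0, -181.3, 24.3]
ee_rot: [-0.0, 0.804, -0.594, -0.0]
force: [-2.8, 0.3, -1.3]
grip_width: 0.348
grip_force: 1.6
t 15.0 pos [ 585.97 -181.34   24.3 ] rot units [0.001 0.007 0.011] shift units AFTER turn [-0.002  0.166 -0.012] F [-2.79  0.31 -1.3 ] M [-0.128  0.485  0.   ] gw 0.348 1.6
push force 2.57 lateral -1.12 Mz [-0.128  0.485  0.   ] adv 31.02
```

```bash
python3 -m crank '[[[0,-0.02,0,0,0,0,30],[0,-0.02,0,0,0,0,30],[0,-0.02,0,0,0,0,30],[0,0,0,0,0,0,30],[0,0,0,0,0,0,30],[0,0,0,0,0,0,30],[0,0,0,0,0,0,30],[0,0,0,0,0,0,30]]]' 60; python3 f.py
```

```text
time_s: 15.8
eef_pos: [587.4, -180.8, 24.3]
ee_rot: [-0.0, 0.804, -0.594, -0.0]
force: [-2.8, -2.1, -0.8]
grip_width: 0.351
grip_force: 1.7
t 15.8 pos [ 587.42 -180.83   24.28] rot units [0.001 0.007 0.01 ] shift units AFTER turn [ 0.     0.227 -0.013] F [-2.77 -2.11 -0.78] M [-0.128  0.505 -0.01 ] gw 0.351 1.7
push force 3.27 lateral 1.21 Mz [-0.128  0.505 -0.01 ] adv 32.55
```

```bash
python3 -m crank '[[[0,-0.02,0,0,0,0,30],[0,-0.02,0,0,0,0,30],[0,0,0,0,0,0,30],[0,0,0,0,0,0,30],[0,0,0,0,0,0,30],[0,0,0,0,0,0,30],[0,0,0,0,0,0,30],[0,0,0,0,0,0,30]]]' 60; python3 f.py
python3 - <<'E'
from h import *
w=capture('wrist'); cv2.imwrite('pics/w6.png',w)
# profile along row through right tip
for r in(114,118,122): print(r,w[r,285:325].max(1))
E
```

```text
time_s: 16.6
eef_pos: [588.2, -180.6, 24.3]
ee_rot: [-0.0, 0.804, -0.594, -0.001]
force: [-4.7, -1.4, 0.9]
grip_width: 0.352
grip_force: 2.5
t 16.6 pos [ 588.2  -180.61   24.26] rot units [0.005 0.008 0.01 ] shift units AFTER turn [-0.     0.259 -0.014] F [-4.69 -1.44  0.9 ] M [-0.251  0.797 -0.021] gw 0.352 2.5
push force 4.91 lateral -0.0 Mz [-0.251  0.797 -0.021] adv 33.35
114 [183 178 178 175 170 172 168 167 170 170 169 170 163 172 167 164 164 161
 160 153 150 140  85 148 177 183 182 181 186 180 178 177 181 177 181 183
 181 182 182 177]
118 [163 167 167 168 167 174 171 176 177 182 181 186 188 192 187 181 168 167
 163 161 159 148 125 147 173 182 186 184 177 177 179 178 181 178 181 182
 182 183 181 180]
122 [144 144 151 148 150 149 151 152 156 152 152 158 155 160 154 158 155 155
 156 151 147 139 115 150 176 177 182 181 179 178 179 178 181 179 178 180
 183 181 181 181]
```

```bash
python3 -m crank '[[[0,-0.02,0,0,0,0,30],[0,0,0,0,0,0,30],[0,0,0,0,0,0,30],[0,0,0,0,0,0,30],[0,0,0,0,0,0,30],[0,0,0,0,0,0,30],[0,0,0,0,0,0,30],[0,0,0,0,0,0,30]]]' 60; python3 f.py
```

```text
time_s: 17.45
eef_pos: [588.4, -180.5, 24.2]
ee_rot: [0.0, 0.804, -0.594, -0.001]
force: [-7.3, -2.3, 2.2]
grip_width: 0.35
grip_force: 3.2
t 17.45 pos [ 588.44 -180.55   24.24] rot units [0.009 0.01  0.011] shift units AFTER turn [-0.001  0.269 -0.014] F [-7.33 -2.33  2.23] M [-0.334  0.987 -0.002] gw 0.35 3.2
push force 7.7 lateral 0.07 Mz [-0.334  0.987 -0.002] adv 33.58
```

```bash
python3 -m crank '[[[0,-0.02,0,0,0,0,30],[0,0,0,0,0,0,30],[0,0,0,0,0,0,30],[0,0,0,0,0,0,30],[0,0,0,0,0,0,30],[0,0,0,0,0,0,30],[0,0,0,0,0,0,30],[0,0,0,0,0,0,30]]]' 60; python3 f.py; python3 -c "
from h import *
cv2.imwrite('pics/w7.png',capture('wrist'));s=sense();print(s['force'],s['wrist_torque'])"
```

```text
time_s: 18.25
eef_pos: [588.7, -180.5, 24.2]
ee_rot: [0.0, 0.804, -0.594, -0.001]
force: [-7.8, -1.8, 2.4]
grip_width: 0.351
grip_force: 4.0
t 18.25 pos [ 588.68 -180.48   24.22] rot units [0.013 0.011 0.011] shift units AFTER turn [-0.001  0.279 -0.015] F [-7.76 -1.85  2.35] M [-0.384  1.318 -0.055] gw 0.351 4.0
push force 7.97 lateral -0.52 Mz [-0.384  1.318 -0.055] adv 33.82
[-7.562044   -2.49926505  2.64508755] [-0.411225    1.23851647  0.03912023]
```

```bash
python3 -m crank '[[[0,-0.02,0,0,0,0,30],[0,0,0,0,0,0,30],[0,0,0,0,0,0,30],[0,0,0,0,0,0,30],[0,0,0,0,0,0,30],[0,0,0,0,0,0,30],[0,0,0,0,0,0,30],[0,0,0,0,0,0,30]]]' 60; python3 f.py
python3 - <<'E'
from h import *
print(camera_model('wrist')['cx'])
w=capture('wrist'); cv2.imwrite('pics/w8.png',w)
s=capture('scene'); t=capture('top')
a=cv2.resize(w[90:200,230:350],None,fx=3,fy=3,interpolation=cv2.INTER_CUBIC)
b=cv2.resize(s[225:305,195:325],None,fx=6,fy=6,interpolation=cv2.INTER_CUBIC)
b=b[:480]; c=np.zeros((480,0,3),np.uint8)
cv2.imwrite('pics/b2.png',b)
E
```

```text
time_s: 19.1
eef_pos: [588.9, -180.4, 24.2]
ee_rot: [0.001, 0.804, -0.594, -0.001]
force: [-9.0, -2.8, 2.5]
grip_width: 0.35
grip_force: 4.8
t 19.1 pos [ 588.92 -180.43   24.23] rot units [0.017 0.012 0.011] shift units AFTER turn [-0.002  0.289 -0.015] F [-8.98 -2.8   2.5 ] M [-0.528  1.53  -0.087] gw 0.35 4.8
push force 9.41 lateral 0.04 Mz [-0.528  1.53  -0.087] adv 34.05
318.66965514054976
```

View pics/b2.png

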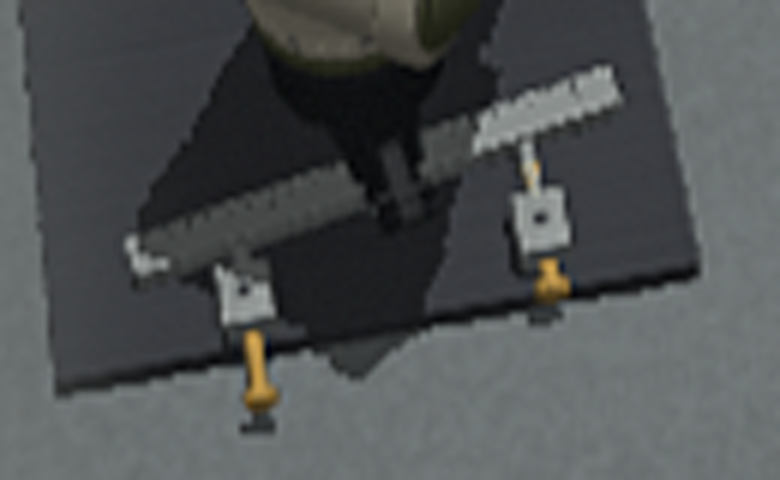

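The scene view shows the bar edge meeting both tips, at about (527,145) and (240,255). The slope of about 6 N per mm also means both springs are loaded. I'll make one more small step, hold, and then back off slowly.

```bash
python3 -m crank '[[[0,-0.02,0,0,0,0,30],[0,0,0,0,0,0,30],[0,0,0,0,0,0,30],[0,0,0,0,0,0,30],[0,0,0,0,0,0,30],[0,0,0,0,0,0,30],[0,0,0,0,0,0,30],[0,0,0,0,0,0,30]]]' 60; python3 f.py
python3 -m crank '[[[0,0,0,0,0,0,30],[0,0,0,0,0,0,30],[0,0,0,0,0,0,30],[0,0,0,0,0,0,30],[0,0,0,0,0,0,30],[0,0,0,0,0,0,30],[0,0,0,0,0,0,30],[0,0,0,0,0,0,30]]]' 60; python3 f.py
```

```text
time_s: 20.05
eef_pos: [589.2, -180.4, 24.2]
ee_rot: [0.001, 0.804, -0.594, -0.002]
force: [-9.6, -3.5, 2.9]
grip_width: 0.349
grip_force: 5.5
t 20.05 pos [ 589.18 -180.37   24.24] rot units [0.022 0.012 0.012] shift units AFTER turn [-0.002  0.299 -0.015] F [-9.57 -3.49  2.93] M [-0.586  1.755 -0.036] gw 0.349 5.5
push force 10.18 lateral 0.52 Mz [-0.586  1.755 -0.036] adv 34.3
time_s: 20.85
eef_pos: [589.2, -180.4, 24.2]
ee_rot: [0.001, 0.804, -0.594, -0.002]
force: [-10.2, -3.7, 3.3]
grip_width: 0.351
grip_force: 5.5
t 20.85 pos [ 589.15 -180.39   24.22] rot units [0.022 0.012 0.012] shift units AFTER turn [-0.003  0.298 -0.015] F [-10.23  -3.68   3.3 ] M [-0.63   1.786  0.045] gw 0.351 5.5
push force 10.87 lateral 0.5 Mz [-0.63   1.786  0.045] adv 34.27
```

```bash
python3 -m crank '[[[0,0.01,0,0,0,0,30],[0,0.01,0,0,0,0,30],[0,0.01,0,0,0,0,30],[0,0.01,0,0,0,0,30],[0,0.01,0,0,0,0,30],[0,0.01,0,0,0,0,30],[0,0.01,0,0,0,0,30],[0,0.01,0,0,0,0,30]]]' 60; python3 f.py
python3 -m crank '[[[0,0.01,0,0,0,0,30],[0,0.01,0,0,0,0,30],[0,0.01,0,0,0,0,30],[0,0.01,0,0,0,0,30],[0,0.02,0,0,0,0,30],[0,0.02,0,0,0,0,30],[0,0.02,0,0,0,0,30],[0,0.02,0,0,0,0,30]]]' 60; python3 f.py
```

```text
time_s: 21.65
eef_pos: [588.8, -180.5, 24.4]
ee_rot: [-0.001, 0.804, -0.594, -0.0]
force: [0.2, 0.4, 0.6]
grip_width: 0.351
grip_force: 0.0
t 21.65 pos [ 588.77 -180.46   24.4 ] rot units [-0.006  0.005  0.01 ] shift units AFTER turn [-0.001  0.283 -0.008] F [0.2  0.36 0.6 ] M [-0.     0.012 -0.022] gw 0.351 0.0
push force -0.3 lateral -0.29 Mz [-0.     0.012 -0.022] adv 33.98
time_s: 22.45
eef_pos: [585.4, -181.5, 24.2]
ee_rot: [-0.0, 0.804, -0.594, -0.001]
force: [-0.3, -0.0, -0.3]
grip_width: 0.35
grip_force: 0.0
t 22.45 pos [ 585.41 -181.45   24.24] rot units [0.002 0.008 0.01 ] shift units AFTER turn [ 0.     0.143 -0.014] F [-0.3  -0.04 -0.34] M [-0.052 -0.011  0.01 ] gw 0.35 0.0
push force 0.3 lateral -0.05 Mz [-0.052 -0.011  0.01 ] adv 30.44
```

```bash
python3 -m crank '[[[0,0.06,0,0,0,0,34],[0,0,0,0,0,0,40],[0,0,0,0,0,0,46],[0,0,0,0,0,0,46],[0,0,-0.2,0,0,0,46],[0,0,-0.5,0,0,0,46],[0,0,-0.8,0,0,0,46],[0,0,-0.8,0,0,0,46]]]' 60; python3 f.py
python3 -m crank '[[[0,0,-1,0,0,0,46],[0,0,-1,0,0,0,46],[0,1,-1,0,0,0,46],[0,1,-1,0,0,0,46],[0,1,0,0,0,0,46],[0,1,0,0,0,0,46],[0,1,0,0,0,0,46],[0,1,0,0,0,0,46]]]' 60; python3 -c "
from h import *
w=capture('wrist');s=capture('scene')
b=cv2.resize(s[225:305,195:325],None,fx=6,fy=6,interpolation=cv2.INTER_CUBIC)
cv2.imwrite('pics/b3.png',cv2.resize(w,None,fx=1.25,fy=1.25)); cv2.imwrite('pics/b4.png',b);print(sense()['time_s'])"
```

```text
time_s: 23.25
eef_pos: [584.2, -182.0, 83.4]
ee_rot: [-0.0, 0.804, -0.594, -0.0]
force: [-0.4, 0.1, 0.9]
grip_width: 0.534
grip_force: 0.0
t 23.25 pos [ 584.16 -181.97   83.42] rot units [-0.001  0.005  0.011] shift units AFTER turn [-0.005  0.089  2.353] F [-0.35  0.05  0.92] M [ 0.009 -0.005 -0.026] gw 0.534 0.0
push force 0.32 lateral -0.15 Mz [ 0.009 -0.005 -0.026] adv 29.12
time_s: 24.05
eef_pos: [439.8, -226.3, 182.9]
ee_rot: [-0.0, 0.804, -0.594, 0.0]
force: [-0.8, -0.8, 0.3]
grip_width: 0.539
grip_force: 0.0
24.15
```

View pics/b4.png

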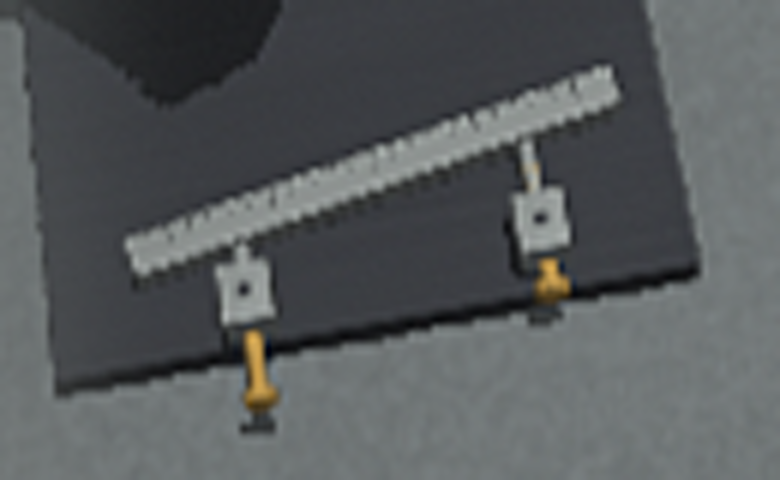

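The bar lies flat with its edge on both tips, at about (240,247) and (527,140), and both are well inside its ends. The gripper is clear of it, so I'm handing in.

```bash
python3 -c "
from rig import *
print(finish_job())"
```

```text
the job is handed in; nothing more can be done
None
```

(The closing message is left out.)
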